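# Lift the bronze bush out of the drying tray with tongs

## Task

Push the mesh cover of the finds drying tray away from the open front, along its runners, until it clicks home in its spring catch, and leave it there. Then take the tongs from their wooden rest, close their jaws on the bronze bush (the plain thick-walled tube standing in the front of the tray) and lift it, touching the bush only with the tongs and leaving the other finds and tools where they are. Finish still holding it up in the tongs, over the uncovered front of the tray and at least 10 cm above the tray's floor, for the colleague to look at.

Things in the scene. Friction and masses are not known exactly. Their poses are not given: they have to be found in the camera images.
- tray: Fixed steel drying tray, 330 long (its x) x 230 wide (y). Origin: middle of its front edge (nearest the robot), at table level; x along the slide to the rear, y left. Floor 35 mm above the table, front lip's top 46 mm; side walls 90 mm high, 224 mm apart inside; rear wall 77 mm. Catch bracket over the left runner at x 173, y 83 to 119, up to 125 mm above the table
- cover (a joint): Travel of the flat mesh cover (165 x 220 mm, top 86, underside 78 mm above the table) along the tray's x, m: 0 = front half covered, 0.150 = fully back on its stop, held by the spring ball catch. From 0.131 to 0.142 it rides over the catch (8 to 11 N in all), then snaps to 0.150; elsewhere about 2 N
- cover_handle (a point): Middle of the bar of the cover's upright U handle: a round bar 10 mm thick and 110 mm long, along the tray's y, 116 mm above the table, 12 mm behind the cover's front edge (it moves with the cover). Can be pushed from the front or pinched from above; 25 mm free under the bar
- bush_center (a point): Centre (half-way up) of the bronze bush: an upright plain tube 32 mm outside diameter, 25 mm bore, 36 mm high, 0.06 to 0.1 kg, standing on the tray's floor in the left or right front part. Its z axis is the tube's axis
- bush: The same bush; origin at the centre of its foot
- tongs: Stainless spring tongs, about 0.14 kg, lying level on their side on the rest: two sheet arms (24 mm high as they lie, 3 mm thick) joined by a pivot with a small ring at the back. Origin on the pivot at the underside (28 mm above the table); x points along the tongs to the jaws, z up. Pivot to the ends of the jaws 290 mm
- tongs_grip (a point): Where to squeeze the tongs: midway between the arms, 142 mm ahead of the pivot, mid-height (40 mm above the table as they lie). Outer faces of the arms 59 mm apart here when open, 42 mm with the jaws closed on the bush; flat and nearly parallel from 110 to 170 mm ahead of the pivot. The spring presses each arm out with 5 N when open, 6.6 N at the bush. x points to the jaws
- tongs_tip (a point): Midway between the jaws, 267 mm ahead of the pivot (125 mm ahead of tongs_grip), at mid-height. The flat jaws are 45 mm long and 24 mm high, 64 mm apart inside when open; both arms close by equal amounts; 1 mm less at the grip point is about 1.9 mm less at the jaws
- tongs_left: The tongs' arm on the +y side, turning about the pivot
- tongs_right: The tongs' arm on the -y side
- rest: Wooden rest of the tongs, fixed, left or right of the tray: base board 235 x 110 x 6 mm with two cross battens, tops 28 mm above the table, 92 mm before and behind its centre; free for fingers between them. Origin: centre of its underside; x along the tongs
- bolt: Another find, to be left alone: a short round-headed bronze bolt standing on its head beside the bush, 34 mm across and 34 mm high. Origin: centre of its foot
- sheave: Another find, to be left alone: a wooden pulley wheel 84 mm across, 22 mm high, lying in the rear half of the tray. Origin: centre of its underside
- hammer: Hammer 300 mm long lying on the table, to be left alone. Origin: middle, underside
- chisel: Steel chisel 185 mm long, 16 mm high, lying between the robot and the tray, to be left alone. Origin: near its middle, underside
- brush: Brush 200 mm long lying on the table, to be left alone. Origin: middle, underside
- bottle: White screw-top jar 64 mm across, 115 mm high, standing to the right of the tray's rear half, to be left alone. Origin: centre of its foot

How it is judged (in metres and radians):
On the way, in this order (a step that is already met when the one before it is completed fails the run):
1. the cover is pushed home into its spring catch (value of joint cover above 0.146 m), for 0.3 s.
2. the bush is lifted off the tray's floor between the jaws of the hand-held tongs (z of bush in the frame of tray above 0.055 m and contact force between bush and tongs_left above 0.3 N and contact force between bush and tongs_right above 0.3 N and contact force between tongs and the fingers above 1 N and contact force between bush and tray below 0.1 N), for 0.2 s.
At the end, for the whole second after the job is handed in: Cover home in its catch (travel over 146 mm); bush held between both jaws of the hand-held tongs, its centre 130 mm or more above the table and over the uncovered front of the tray (x -20 to 170 mm, y within 120 mm), still (under 30 mm/s); tray and rest touch neither, fingers do not touch it (value of joint cover above 0.146 m and height (world z) of bush_center above 0.13 m and x of bush_center in the frame of tray between -0.02 and 0.17 m and y of bush_center in the frame of tray between -0.12 and 0.12 m and contact force between bush and tongs_left above 0.3 N and contact force between bush and tongs_right above 0.3 N and contact force between tongs and the fingers above 1 N and contact force between bush and the fingers below 0.1 N and contact force between each of bush, tongs and tray below 0.1 N and contact force between tongs and rest below 0.1 N and linear speed of bush below 0.03 m/s); the arm keeps its last pose, push and grip.
It fails at once if the gripper touches the bush (contact force between bush and the fingers above 0.5 N or contact force between bush and the arm above 0.5 N).
It fails at once if another find is disturbed (moved over 20 mm) (distance of any of bolt, sheave from where it was at the start of the episode above 0.02 m).
It fails at once if a tool or the bottle is disturbed (moved over 30 mm) (distance of any of hammer, chisel, brush, bottle from where it was at the start of the episode above 0.03 m).
It also fails if it takes over 62 s, if anything falls off the work surface, if the arm or the gripper's body presses on something with over 40 N, if the wrist force passes 120 N, or if a joint passes its speed limit or range.

## Robot

A 6-joint arm with a two-finger parallel gripper is mounted at the origin on the work surface. World frame = base frame: x ahead of the robot, y to its left, z up, the work surface at z = 0. Lengths are in m, angles in degrees, forces in N, time in s.
With the tool pointing down it reaches from about 0.4 to 0.825 m from the base axis. Payload 7 kg.
Tool frame: the origin (TCP) lies at the very end of the fingers, on their centre line; the grasp point (between the pads) lies 19 mm behind it (ctrl.grip_point_offset is the distance from the TCP to the grasp point, in m); x points along the fingers, z is the direction in which the jaws open and shut, and the axes are right-handed (so a half turn about x gives the same grasp; the last joint's range is limited). The gripper opens to 88 mm and grips with 3 to 60 N. Pads are 19 mm wide; open, the fingers measure 130 mm over their backs; the gripper's body (78 mm by 193 mm) begins 47 mm behind the grasp point.
Start: joints at [16.507, 20.546, 0.682, 0, -70.136, -16.507], TCP at [0.675, -0, 0.187] pointing down, gripper open.
Joint ranges: [-176.03, 176.03], [-82.01, 121.73], [-58.28, 71.71], [-173.87, 95.51], [-174.79, -0.11], [-173.66, 173.66]. Speed limits (degrees/s): [136.94, 136.94, 172.46, 180, 180, 180].

## Interface

Orientations are given as [roll, pitch, yaw] about the fixed x, y, z axes, in that order (R = Rz(yaw) Ry(pitch) Rx(roll)).
In Python, from plant import get_obs, snapshot, calibration, close_job, ctrl gives the robot as it stands.
- The arm moves only by the tool move_arm, never from a script. Its argument "commands" is a list that holds one entry, the list of rows, each a list of 4 numbers: the shift along the tool's x, y, z in cm, then the turn about the tool's x in rad. In form: [[[dx, dy, dz, spin], ...]]. A call has 1 to 8 rows; each row shifts and turns the commanded pose from where the row before left it, along the tool's axes as they then stand; what a row does not reach is not made up. A row lasts 1/10 s, in which the tool goes at most 50 mm and 8.59 degrees, less where a joint would pass 70% of its speed; a pose out of reach is approached as far as the arm can. A call with a gripper value outside its range is refused whole. "jaw" is the finger opening in cm, from 0 to 8.76, set as the call begins (left out, the last holds). The fingers move at their own pace and stop on an object; the grip force is fixed at half the most. Time passes only in rows, so rows that do not move let the fingers close. It gives the time, the measured TCP pose, the force and the opening at its end, in the units of the state.
- get_obs(): the state, without advancing time (a new reading comes with each control period).
- snapshot(name): name is "scene" or "side" or "wrist"; returns (picture, depth): 384x512x3 uint8, red, green, blue; 384x512 float32, m along the optical axis (not along the pixel's ray), 0 where there is no reading.
- calibration(name): a dict with "mtx" (3x3 intrinsics, pixels), "T" (4x4, takes a point from camera to world coordinates); the wrist camera has in their place "tool_from_camera" (4x4, takes a point from camera to tool coordinates, whose origin is the TCP and whose axes are the tool frame's). Camera axes: x right, y up, looking along -z (the intrinsics and any distortion apply to the point x, -y, -z); pixel columns grow to the right and rows downward; lengths in m; the calibration is good to about 2 mm. A picture is of the moment at which its call begins: read the wrist's pose just before it. calibration takes no time and is no camera call.
- close_job(): hands the job in, once; it reports no verdict.
The state is a dict: "clock": time; "joint_pos": joint angles; "qvel": joint speeds; "tau": joint torques, N m; "tool_pos": TCP position; "orientation": TCP orientation; "force": force on the tool from outside, world axes, zero at the start; "moment": the same for the moment, N m; "opening": finger opening in m.
Only numpy, scipy, OpenCV 4.12 (cv2) and the standard library are available. Lean on these libraries where they do the work, as an engineer would, in place of code of your own. Each camera call takes 0.05 s, during which the arm holds its last target. There are 200 camera calls.

## Working session

There is one attempt and no reset: what is moved stays moved. The work goes in short steps, Python scripts to look and compute and a tool call to move; the robot and the scene stay as the last step left them, time stands still between calls to the robot, and variables do not carry over. Pictures are saved under pics/ and viewed, about 8 in all and at most 12, crops included, and the job is handed in when it is done.

Besides the shell and the picture viewer there is one more tool, called as name([rows], argument=value, ...), one row to a line, values as JSON. move_arm: Moves the arm, as the interface text tells. Its arguments: {"type":"object","properties":{"commands":{"type":"array"},"jaw":{"type":"number"}},"required":["commands"]}

```bash
ls; mkdir -p pics; cat > h.py <<'E'
import numpy as np, cv2
from scipy.spatial.transform import Rotation as R
from plant import get_obs, snapshot, calibration, close_job, ctrl
def toolT():
    o=get_obs(); T=np.eye(4); T[:3,:3]=R.from_euler('xyz',o['orientation'],degrees=True).as_matrix(); T[:3,3]=o['tool_pos']; return T
def grab(name):
    c=calibration(name); T=c['T'] if 'T' in c else toolT()@np.array(c['tool_from_camera'])
    p,d=snapshot(name); np.savez(f'{name}.npz',p=p,d=d,T=T,K=c['mtx']); return p,d,np.array(T),np.array(c['mtx'])
def cloud(d,T,K):
    v,u=np.mgrid[:d.shape[0],:d.shape[1]]
    P=np.stack([(u-K[0,2])/K[0,0]*d,-(v-K[1,2])/K[1,1]*d,-d],-1)
    return P@T[:3,:3].T+T[:3,3]
def load(n):
    z=np.load(n+'.npz'); return z['p'],z['d'],z['T'],z['K']
def topdown(n,x0,x1,y0,y1,s=1000,zmax=.3):
    p,d,T,K=load(n); W=cloud(d,T,K); 
E
python3 - <<'E'
from h import *
for n in ('scene','side','wrist'):
    p,d,T,K=grab(n); cv2.imwrite(f'pics/{n}0.png',p[...,::-1]); print(n,T[:3,3],calibration(n).keys(),(d>0).mean())
print(get_obs())
a=[cv2.imread(f'pics/{n}0.png') for n in ('scene','side')]
E
```

```text
pics
scene [1.3199318  0.00156732 0.98972076] dict_keys(['mtx', 'T']) 0.9959360758463541
side [-0.00773998 -0.94497185  1.04534353] dict_keys(['mtx', 'T']) 0.9919382731119791
wrist [ 0.67566672 -0.08185983  0.38274162] dict_keys(['mtx', 'tool_from_camera']) 0.9961598714192709
{'clock': 0.15, 'joint_pos': array([ 1.65078301e+01,  2.05815594e+01,  6.48642357e-01, -1.34208110e-02,
       -7.01372385e+01, -1.65056424e+01]), 'qvel': array([-0.02499449, -0.04994382,  0.12505267,  0.09596235,  0.03140026,
       -0.06398603]), 'tau': array([ 1.39394037e-04, -5.83274567e+01,  2.93289685e+01,  7.00122759e+00,
        8.75052094e-03, -9.76538854e-05]), 'tool_pos': array([ 6.74600497e-01, -2.37697305e-05,  1.86668227e-01]), 'orientation': array([   6.31059307,   89.92871849, -173.69178698]), 'force': array([-0.57314486,  0.3808488 , -0.05124822]), 'moment': array([-0.07103688, -0.02839784,  0.08288865]), 'opening': 0.08769415234546687}
```

View pics/scene0.png

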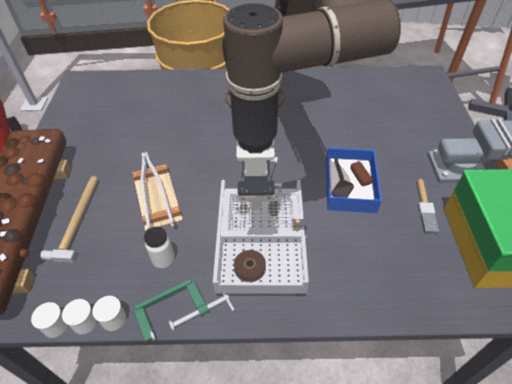

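View pics/side0.png

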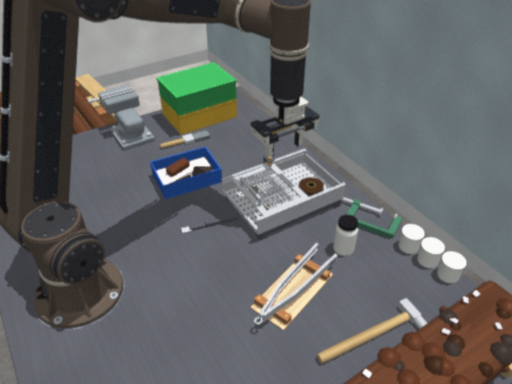

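```bash
python3 - <<'E'
from h import *
S=800  # px per m ; x up, y left
H=np.zeros((440,600,3),np.uint8); Z=np.full((440,600),-1.)
x1,y1=.95,.30
for n in ('scene','side','wrist'):
    p,d,T,K=load(n); W=cloud(d,T,K).reshape(-1,3); C=p.reshape(-1,3)[:,::-1]
    W[d.reshape(-1)==0]=9
    r=np.round((x1-W[:,0])*S).astype(int); c=np.round((y1-W[:,1])*S).astype(int)
    for k in np.where((r>=0)&(r<439)&(c>=0)&(c<599)&(W[:,2]<.14))[0]:
        for a in (0,1):
            for b in (0,1):
                if W[k,2]>Z[r[k]+a,c[k]+b]: Z[r[k]+a,c[k]+b]=W[k,2]; H[r[k]+a,c[k]+b]=C[k]
w=cv2.resize(cv2.imread('pics/wrist0.png'),(600,450))
cv2.imwrite('pics/ortho.png',H); cv2.imwrite('pics/w.png',w)
np.save('Z.npy',Z)
E
```

```text
(no output)
```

View pics/ortho.png

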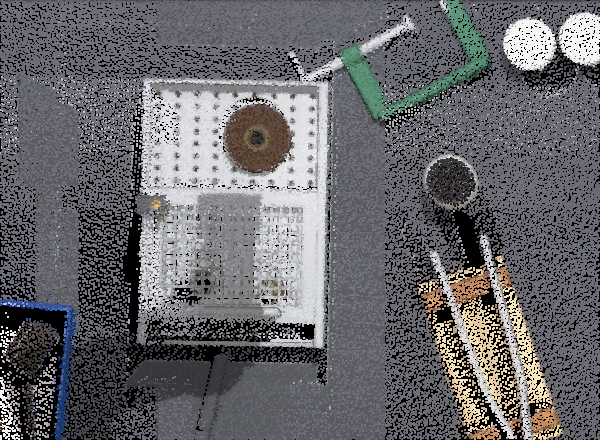

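View pics/w.png

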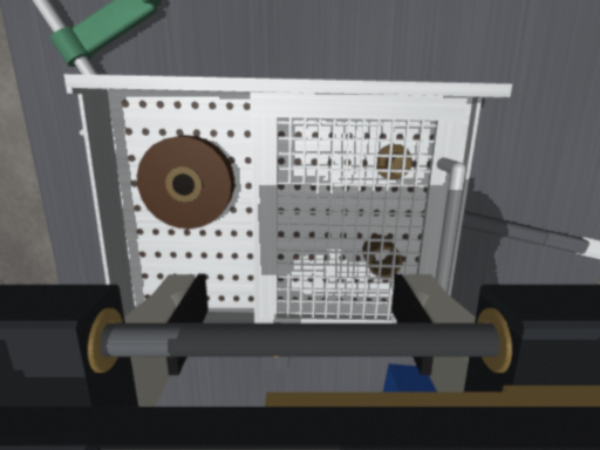

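```bash
cat >> h.py <<'E'
def pts(names=('scene','side','wrist')):
    o=[]
    for n in names:
        p,d,T,K=load(n); W=cloud(d,T,K)[d>0]; o.append(np.c_[W,p[d>0]])
    return np.vstack(o)
def box(A,x,y,z): return A[(A[:,0]>x[0])&(A[:,0]<x[1])&(A[:,1]>y[0])&(A[:,1]<y[1])&(A[:,2]>z[0])&(A[:,2]<z[1])]
def line(q): # centroid and main direction in xy
    m=q[:,:2].mean(0); u,s,v=np.linalg.svd(q[:,:2]-m,full_matrices=False); e=v[0]*np.sign(v[0,np.argmax(abs(v[0]))]); return m,e,np.degrees(np.arctan2(e[1],e[0])),(q[:,:2]-m)@v[1]
E
python3 - <<'E'
from h import *
print(toolT().round(3))
for n in (('scene',),('side',),('wrist',)):
    A=pts(n); print(n)
    for nm,b in dict(left=((.54,.84),(.11,.145),(.084,.096)),right=((.54,.84),(-.125,-.085),(.084,.096)),handle=((.53,.60),(-.06,.09),(.108,.125)),rear=((.83,.88),(-.1,.12),(.068,.082))).items():
        q=box(A,*b)
        if len(q)>20:
            m,e,a,r=line(q); print(nm,len(q),m.round(4),round(a,2),'w',np.percentile(r,[3,97]).round(4),'z',np.percentile(q[:,2],[50,97]).round(4),'rng',q[:,:2].min(0).round(3),q[:,:2].max(0).round(3))
    q=box(A,(.25,.70),(-.40,-.2),(.035,.07))
    if len(q)>20:
        print('tongs',len(q),np.percentile(q[:,2],[5,50,95]).round(3))
        # rows in x
        for x in np.arange(.28,.68,.02):
            s=q[abs(q[:,0]-x)<.004]
            if len(s): 
                h=np.sort(s[:,1]); g=np.where(np.diff(h)>.006)[0]; print(round(x,2),[ (round(c.min(),4),round(c.max(),4)) for c in np.split(h,g+1)])
E
```

```text
[[-0.001 -0.    -1.     0.675]
 [-0.    -1.     0.    -0.   ]
 [-1.     0.     0.001  0.187]
 [ 0.     0.     0.     1.   ]]
('scene',)
left 389 [0.6872 0.1189] -0.32 w [-0.007   0.0082] z [0.0911 0.0942] rng [0.541 0.11 ] [0.84  0.128]
right 490 [ 0.6818 -0.097 ] -2.35 w [-0.008   0.0099] z [0.0906 0.0947] rng [ 0.541 -0.108] [ 0.839 -0.085]
handle 31 [0.5642 0.0624] 83.49 w [-0.0038  0.0055] z [0.1188 0.1233] rng [0.557 0.052] [0.568 0.071]
rear 270 [0.8488 0.01  ] 88.77 w [-0.0021  0.0022] z [0.0755 0.0805] rng [ 0.833 -0.099] [0.853 0.119]
tongs 415 [0.046 0.052 0.055]
0.36 [(np.float64(-0.3688), np.float64(-0.3688))]
0.38 [(np.float64(-0.3653), np.float64(-0.3454))]
0.4 [(np.float64(-0.3604), np.float64(-0.3538)), (np.float64(-0.3423), np.float64(-0.3324))]
0.42 [(np.float64(-0.358), np.float64(-0.3527)), (np.float64(-0.3298), np.float64(-0.3226))]
0.44 [(np.float64(-0.3564), np.float64(-0.3507)), (np.float64(-0.321), np.float64(-0.3107))]
0.46 [(np.float64(-0.3539), np.float64(-0.3479)), (np.float64(-0.3078), np.float64(-0.3013))]
0.48 [(np.float64(-0.3513), np.float64(-0.3438)
[... 2245 characters left out ...]
oat64(-0.2737), np.float64(-0.2645))]
0.58 [(np.float64(-0.3295), np.float64(-0.3208)), (np.float64(-0.266), np.float64(-0.2586))]
0.6 [(np.float64(-0.3229), np.float64(-0.3169)), (np.float64(-0.2588), np.float64(-0.2514))]
0.62 [(np.float64(-0.3196), np.float64(-0.3084)), (np.float64(-0.2524), np.float64(-0.244))]
0.64 [(np.float64(-0.3119), np.float64(-0.3016))]
('wrist',)
right 5793 [ 0.6718 -0.097 ] -2.11 w [-0.0078  0.0102] z [0.0897 0.0914] rng [ 0.54  -0.108] [ 0.84  -0.085]
handle 1311 [ 0.5629 -0.0024] 89.27 w [-0.0036  0.0051] z [0.119  0.1209] rng [ 0.556 -0.048] [0.568 0.053]
rear 1239 [ 0.847  -0.0229] 88.62 w [-0.0024  0.0013] z [0.0746 0.0772] rng [ 0.831 -0.099] [0.852 0.071]
```

move_arm([
  [[0, -0.3, 3, 0], [0, -0.3, 3, 0], [0, -0.3, 3, 0], [0, -0.2, 3, 0], [0, 0, 3, 0], [0, 0, 2.5, 0], [0, 0, 0, 0], [2, 0, 0, 0]],
], jaw=0)

```text
clock: 0.95
tool_pos: [0.5017, 0.0115, 0.17]
orientation: [-165.5, 89.7, 14.6]
force: [0.3, 0.8, -0.3]
opening: 0.0292
```

move_arm([
  [[2.5, 0, 0, 0], [2.5, 0, 0, 0], [1.7, 0, 0, 0], [0, 0, -1.5, 0], [0, 0, -1, 0], [0, 0, -1, 0], [0, 0, -1, 0], [0, 0, -1, 0]],
])

```text
clock: 1.75
tool_pos: [0.556, 0.011, 0.1006]
orientation: [-160.7, 90.0, 19.3]
force: [-0.1, 0.3, 0.1]
opening: 0.0004
```

move_arm([
  [[0, 0, -1, 0], [0, 0, -1, 0], [0, 0, -1, 0], [0, 0, -1, 0], [0, 0, -1, 0], [0, 0, -1, 0]],
])

```text
clock: 2.35
tool_pos: [0.6158, 0.011, 0.1004]
orientation: [90.6, 90.0, -89.4]
force: [0.1, 0.4, 0.5]
opening: -0.0
```

```bash
python3 - <<'E'
from h import *
for n in ('scene','side'): grab(n)
p,d,T,K=load('scene'); a=p[150:310,190:350,::-1]
p,d,T,K=load('side'); b=p[60:240,200:360,::-1]
cv2.imwrite('pics/push.png',np.hstack([cv2.resize(a,(400,400)),cv2.resize(b,(356,400))]))
E
```

```text
(no output)
```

View pics/push.png

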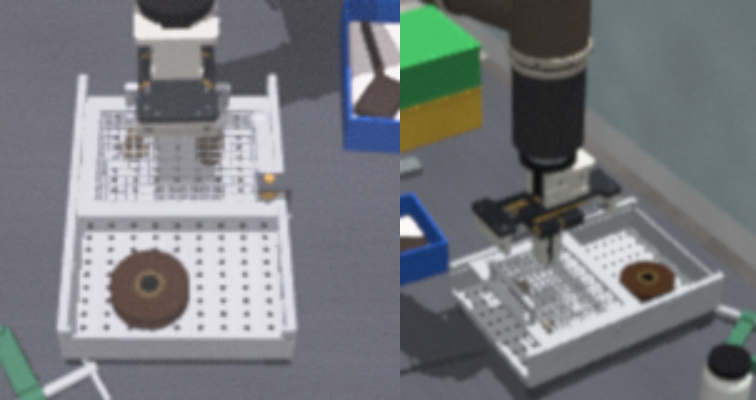

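```bash
python3 - <<'E'
from h import *
print(get_obs()['tool_pos'],get_obs()['force'])
for n in (('scene',),('side',)):
    A=pts(n)
    q=box(A,(.52,.75),(-.07,.09),(.105,.126)); 
    for x in np.arange(.52,.75,.01):
        s=q[abs(q[:,0]-x)<.005]
        if len(s): print(n,round(x,3),len(s),s[:,1].min().round(3),s[:,1].max().round(3))
    q=box(A,(.55,.86),(-.07,.09),(.08,.09)); print('cover rng',np.percentile(q[:,0],[2,50,98]))
E
```

```text
[0.61619109 0.01095476 0.10006117] [-0.06772646  0.17870241 -0.62391002]
('scene',) 0.56 35 -0.045 0.071
('scene',) 0.57 17 -0.041 0.071
cover rng [0.55679383 0.67904343 0.71532662]
('side',) 0.55 2 -0.043 -0.032
('side',) 0.56 97 -0.049 0.068
('side',) 0.57 4 -0.042 0.059
cover rng [0.55126996 0.63485684 0.71422731]
```

```bash
python3 - <<'E'
from h import *
for n in ('scene','side'):
    A=pts((n,)); q=box(A,(.5,.75),(-.04,.06),(.092,.30))
    print(n)
    for z in np.arange(.095,.3,.012):
        s=q[abs(q[:,2]-z)<.006]
        if len(s): print(round(z,3),len(s),s[:,:2].min(0).round(3),s[:,:2].max(0).round(3))
E
```

```text
scene
0.095 4 [ 0.56 -0.04] [ 0.567 -0.039]
0.107 2 [ 0.564 -0.039] [ 0.564 -0.039]
0.119 20 [ 0.556 -0.039] [0.568 0.06 ]
0.203 11 [ 0.701 -0.027] [0.704 0.046]
0.215 111 [ 0.648 -0.027] [0.707 0.048]
0.227 214 [ 0.603 -0.027] [0.711 0.05 ]
0.239 95 [ 0.642 -0.028] [0.714 0.05 ]
0.251 505 [ 0.621 -0.028] [0.715 0.05 ]
0.263 80 [ 0.635 -0.013] [0.67  0.036]
0.275 69 [ 0.625 -0.013] [0.668 0.035]
0.287 74 [ 0.626 -0.013] [0.668 0.032]
0.299 65 [ 0.626 -0.026] [0.669 0.05 ]
side
0.107 2 [ 0.559 -0.03 ] [0.56 0.03]
0.119 74 [ 0.555 -0.04 ] [0.566 0.059]
0.143 21 [ 0.602 -0.003] [0.631 0.018]
0.155 41 [ 0.601 -0.006] [0.632 0.019]
0.167 31 [ 0.599 -0.004] [0.638 0.018]
0.179 43 [ 0.597 -0.004] [0.636 0.017]
0.191 8 [ 0.596 -0.005] [0.637 0.007]
0.203 29 [ 0.528 -0.028] [0.706 0.047]
0.215 191 [ 0.527 -0.032] [0.704 0.048]
0.227 258 [ 0.523 -0.036] [0.71  0.046]
0.239 234 [ 0.52  -0.033] [0.716 0.047]
0.251 467 [ 0.52  -0.032] [0.715 0.049]
0.263 96 [ 0.599 -0.019] [0.669 0.034]
0.275 97 [ 0.599 -0.018] [0.668 0.035]
0.287 29 [ 0.599 -0.016] [0.667 0.025]
0.299 32 [ 0.6   -0.031] [ 0.662 -0.016]
```

```bash
python3 - <<'E'
from h import *
o=get_obs(); print(o['tool_pos'],o['orientation'],o['joint_pos'].round(2),ctrl.grip_point_offset,[a for a in dir(ctrl) if a[0]!='_'])
grab('wrist'); A=pts(('wrist',))
q=box(A,(.72,.84),(-.125,-.085),(.02,.2)); print('wall z',np.percentile(q[:,2],[50,90,97]))
q=box(A,(.53,.60),(-.06,.0),(.1,.2)); 
if len(q): print('handle',len(q),q[:,:3].mean(0),np.percentile(q[:,2],97))
q=box(A,(.88,.95),(-.1,.1),(-.1,.1)); print('table z',np.median(q[:,2]) if len(q) else None)
p,d,T,K=load('wrist'); print(np.array(calibration('wrist')['tool_from_camera']).round(3)); cv2.imwrite('pics/w2.png',p[...,::-1])
E
```

```text
[0.61619109 0.01095476 0.10006117] [105.32937086  89.98749257 -74.68000606] [ 1.916e+01  1.897e+01 -1.374e+01  1.000e-02 -5.730e+01 -1.918e+01] 0.0188 ['PlanningError', 'grip_point_offset']
wall z [0.03456564 0.09043314 0.09100423]
handle 1492 [ 0.56233852 -0.02591956  0.11783906] 0.12070970842465997
table z None
[[-0.     0.3   -0.954 -0.196]
 [ 0.     0.954  0.3    0.082]
 [ 1.    -0.    -0.001 -0.001]
 [ 0.     0.     0.     1.   ]]
```

View pics/w2.png

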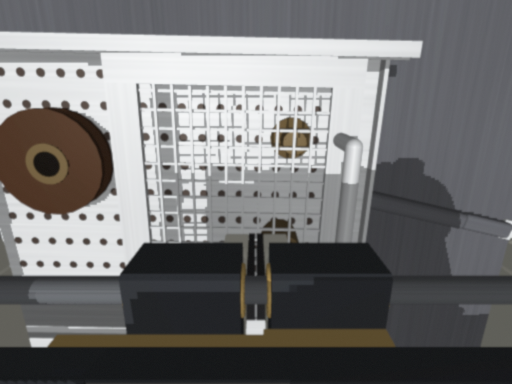

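```bash
python3 - <<'E'
from h import *
p,d,T,K=load('wrist'); c=np.array(calibration('wrist')['tool_from_camera']); W=cloud(d,c,K)
for v in range(225,300,6): print(v,[tuple(W[v,u].round(3)) for u in (235,249,258,280)])
m=(abs(W[...,2])<.03)&(abs(W[...,1])<.015)&(W[...,0]<.012); print(np.percentile(W[m][:,0],[90,97,100]), m.sum())
E
```

```text
225 [(np.float64(0.067), np.float64(-0.03), np.float64(-0.019)), (np.float64(0.066), np.float64(-0.03), np.float64(-0.006)), (np.float64(0.016), np.float64(-0.008), np.float64(0.001)), (np.float64(0.051), np.float64(-0.023), np.float64(0.02))]
231 [(np.float64(0.066), np.float64(-0.035), np.float64(-0.019)), (np.float64(0.066), np.float64(-0.035), np.float64(-0.007)), (np.float64(0.017), np.float64(-0.013), np.float64(0.001)), (np.float64(0.038), np.float64(-0.023), np.float64(0.019))]
237 [(np.float64(-0.047), np.float64(0.012), np.float64(-0.011)), (np.float64(-0.043), np.float64(0.01), np.float64(-0.004)), (np.float64(-0.043), np.float64(0.01), np.float64(0.001)), (np.float64(-0.046), np.float64(0.011), np.float64(0.012))]
243 [(np.float64(-0.109), np.float64(0.039), np.float64(-0.007)), (np.float64(-0.051), np.float64(0.01), np.float64(-0.004)), (np.float64(-0.05), np.float64(0.01), np.float64(0.001)), (np.float64(-0.109), np.float64(0.039), np.float64(0.007))]
249 [(np.float64(-0.112), np.float64(0.039), np.float64(-0.007)), (np.float64(-0.056), np.float64(0.01), np.float64(-0.0
[... 1415 characters left out ...]
(-0.12), np.float64(0.032), np.float64(-0.003)), (np.float64(-0.12), np.float64(0.032), np.float64(-0.0)), (np.float64(-0.128), np.float64(0.037), np.float64(0.005))]
291 [(np.float64(-0.127), np.float64(0.034), np.float64(-0.006)), (np.float64(-0.121), np.float64(0.03), np.float64(-0.003)), (np.float64(-0.122), np.float64(0.031), np.float64(-0.0)), (np.float64(-0.127), np.float64(0.035), np.float64(0.005))]
297 [(np.float64(-0.128), np.float64(0.033), np.float64(-0.006)), (np.float64(-0.123), np.float64(0.029), np.float64(-0.003)), (np.float64(-0.122), np.float64(0.029), np.float64(-0.0)), (np.float64(-0.128), np.float64(0.033), np.float64(0.005))]
[-0.04475951 -0.04200375 -0.0369383 ] 1633
```

move_arm([
  [[0, 0, 2, 0], [0, 0, 2, 0], [0, 0, 2, 0], [0, 0, 2, 0], [0, 0, 2, 0], [0, 0, 0.5, 0], [0, 0, 0, 0]],
])

```text
clock: 3.2
tool_pos: [0.5097, 0.0111, 0.1009]
orientation: [-158.2, 89.9, 21.9]
force: [0.5, 0.5, 0.2]
opening: 0.0006
```

```bash
python3 - <<'E'
from h import *
o=get_obs(); t=o['tool_pos']; print(t,o['force'])
grab('side'); A=pts(('side',)); q=box(A,(t[0]-.022,t[0]+.022),(-.01,.03),(.122,.2)); print(np.sort(q[:,2])[:12].round(4)-t[2]); print(q[:,0].min(),q[:,0].max())
E
```

```text
[0.50966024 0.01105408 0.10093923] [0.47648126 0.51733644 0.18018977]
[0.03886077 0.04026077 0.04116077 0.04186077 0.04206077 0.04226077
 0.04366077 0.04366077 0.04406077 0.04406077 0.04436077 0.04496077]
0.4893156391632968 0.5304573945937113
```

move_arm([
  [[1.5, 0, 0, 0], [1.5, 0, 0, 0], [0.8, 0, 0, 0], [0, 0, 0, 0], [0, 0, -1, 0], [0, 0, -1, 0], [0, 0, -1, 0], [0, 0, -1, 0]],
])

```text
clock: 4.05
tool_pos: [0.5509, 0.011, 0.0626]
orientation: [-3.3, 90.0, 176.7]
force: [-2.3, -1.5, 2.0]
opening: 0.0004
```

move_arm([
  [[0, 0, -1, 0], [0, 0, -1, 0], [0, 0, -1, 0], [0, 0, 0, 0]],
])

```text
clock: 4.45
tool_pos: [0.5817, 0.0111, 0.0622]
orientation: [-176.8, 89.9, 3.2]
force: [0.1, -0.1, 0.7]
opening: 0.0006
```

move_arm([
  [[0, 0, -1, 0], [0, 0, -1, 0], [0, 0, -1, 0], [0, 0, -1, 0], [0, 0, -1, 0], [0, 0, -1, 0], [0, 0, -1, 0], [0, 0, -0.8, 0]],
])

```text
clock: 5.25
tool_pos: [0.6563, 0.0106, 0.0621]
orientation: [9.0, 89.7, -171.0]
force: [-6.0, -2.5, 1.5]
opening: 0.0002
```

move_arm([
  [[0, 0, -0.8, 0], [0, 0, -0.8, 0], [0, 0, -0.4, 0], [0, 0, 0, 0]],
])

```text
clock: 5.65
tool_pos: [0.6601, 0.0101, 0.062]
orientation: [4.6, 88.2, -175.5]
force: [-65.0, 10.1, 45.7]
opening: 0.0002
```

```bash
python3 - <<'E'
from h import *
o=get_obs(); print(o['tool_pos'],o['force'])
for n in ('scene','side'):
    grab(n);A=pts((n,)); q=box(A,(.6,.78),(-.05,.07),(.112,.123)); h=np.histogram(q[:,0],np.arange(.6,.78,.01)); print(n,h[0])
    for y in ((-.05,-.02),(.04,.07)):
        s=box(q,(.6,.8),y,(.1,.13)); print(y,len(s),np.median(s[:,0]) if len(s) else '')
E
```

```text
[0.66012347 0.0101078  0.06197411] [-64.97282765  10.08803328  45.74792294]
scene [ 0  0  0  0  0  0  0  4 41  0  0  0  0  0  0  0  0  0]
(-0.05, -0.02) 26 0.683561128523606
(0.04, 0.07) 19 0.6854359700997821
side [ 0  0  0  0 12  7  5 33 19  0  0  0  0  0  0  0  0  0]
(-0.05, -0.02) 26 0.6794720858955248
(0.04, 0.07) 0
```

move_arm([
  [[0, 0, 1, 0], [0, 0, 1, 0], [0, 0, 1, 0], [0, 0, 0.5, 0], [0, 0, 0, 0]],
])

```text
clock: 6.25
tool_pos: [0.6433, 0.0112, 0.0626]
orientation: [-162.9, 89.9, 17.2]
force: [0.7, -0.2, 0.3]
opening: 0.0005
```

```bash
python3 - <<'E'
from h import *
o=get_obs(); print(o['tool_pos'],o['orientation'],o['force'])
for n in ('scene','side','wrist'): grab(n)
for n in ('scene','side'):
    A=pts((n,)); q=box(A,(.6,.78),(-.05,.07),(.112,.123))
    print(n,np.histogram(q[:,0],np.arange(.6,.78,.01))[0])
p,d,T,K=load('scene'); a=p[120:310,180:370,::-1]
p,d,T,K=load('wrist'); b=p[...,::-1]
cv2.imwrite('pics/push2.png',np.hstack([cv2.resize(a,(380,380),interpolation=cv2.INTER_CUBIC),cv2.resize(b,(420,380))]))
E
```

```text
[0.64328864 0.01122013 0.06264461] [-162.85654719   89.9415943    17.15695902] [ 0.7285458  -0.18956509  0.27455113]
scene [ 0  0  0  0  0  0  0  4 44  0  0  0  0  0  0  0  0  0]
side [ 0  0  9 10  8  9  1 30 27  0  0  0  0  0  0  0  0  0]
```

View pics/push2.png

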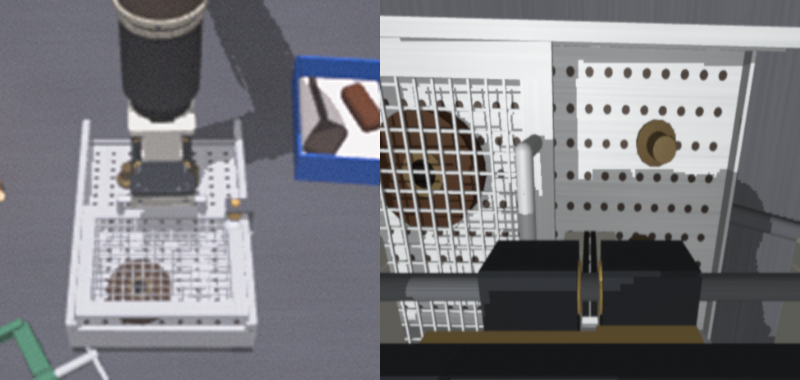

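move_arm([
  [[-3, 0, 0.5, 0], [-3, 0, 0.5, 0], [-3, -1, 1, 0], [-2, -3, 1, 0], [0, -3, 1, 0], [0, -3, 0, 0], [0, 0, 0, 0], [0, 0, 0, 0]],
], jaw=8.7)

```text
clock: 7.2
tool_pos: [0.6032, 0.1117, 0.1722]
orientation: [80.5, 90.0, -99.4]
force: [0.2, -0.3, -0.4]
opening: 0.0588
```

```bash
python3 - <<'E'
from h import *
o=get_obs(); print(o['tool_pos'],o['orientation'],o['force'])
p,d,T,K=grab('wrist'); W=cloud(d,T,K); A=pts(('wrist',))
cv2.imwrite('pics/w3.png',cv2.resize(p[...,::-1],(768,576),interpolation=cv2.INTER_CUBIC))
for nm,b in dict(lip=((.50,.54),(-.08,.11),(.042,.05)),handle=((.64,.72),(-.06,.09),(.108,.125)),right=((.54,.84),(-.125,-.085),(.084,.096)),coverfront=((.64,.70),(-.06,.08),(.080,.092)),bush=((.55,.65),(.02,.09),(.062,.078)),bolt=((.55,.65),(-.08,.0),(.06,.078))).items():
    q=box(A,*b)
    if len(q)>10:
        m,e,a,r=line(q); print(nm,len(q),m.round(4),round(a,2),np.percentile(r,[3,97]).round(4),q[:,:3].min(0).round(4),q[:,:3].max(0).round(4))
        if nm=='bush':
            z=np.percentile(q[:,2],80); t=q[abs(q[:,2]-z)<.003,:2].astype(np.float32); print('circ',cv2.minEnclosingCircle(t),z)
E
```

```text
[0.60323423 0.11172192 0.17223045] [ 80.49181747  89.99406321 -99.42853456] [ 0.19166774 -0.31228581 -0.36324881]
lip 679 [0.5223 0.0218] 88.89 [-0.0014  0.0018] [ 0.5189 -0.0527  0.042 ] [0.5252 0.1098 0.0475]
handle 2043 [0.6813 0.0148] 88.96 [-0.0038  0.0051] [ 0.6763 -0.0342  0.1084] [0.688  0.0696 0.1225]
coverfront 3054 [0.6781 0.0137] 89.64 [-0.008   0.0105] [ 0.6689 -0.0426  0.08  ] [0.7    0.08   0.0916]
bush 383 [0.5966 0.0497] 124.06 [-0.0144  0.0143] [0.5813 0.034  0.0623] [0.6118 0.0647 0.0722]
circ ((0.5967370271682739, 0.049580298364162445), 0.015792079269886017) 0.07037516389865668
bolt 419 [ 0.5891 -0.0372] 75.71 [-0.0076  0.0076] [ 0.5799 -0.0464  0.0604] [ 0.5978 -0.0286  0.0696]
```

View pics/w3.png

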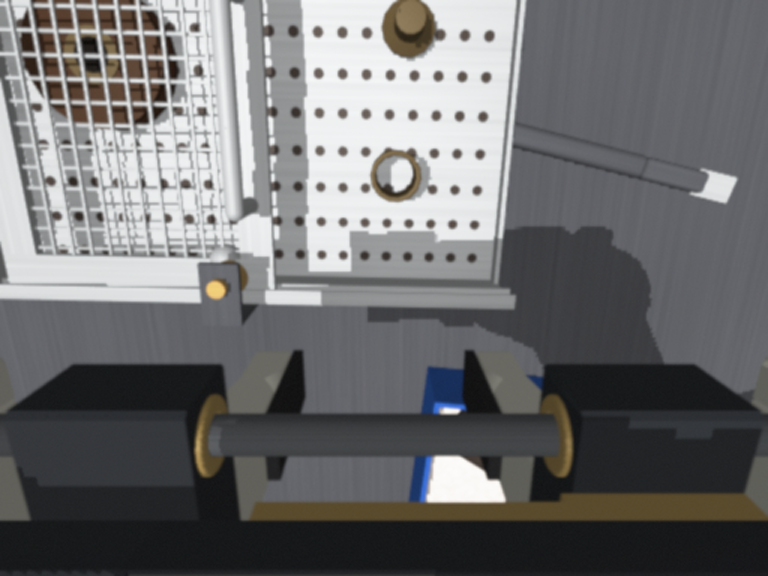

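move_arm([
  [[0, 4, 1.4, 0], [0, 4.8, 1, 0], [0, 4.8, 1, 0], [0, 4.8, 1, 0], [0, 4.8, 1, 0], [0, 4.8, 1, 0], [0, 4.8, 1, 0], [0, 4.8, 1, 0]],
], jaw=8.7)

```text
clock: 8.05
tool_pos: [0.5179, -0.2679, 0.1725]
orientation: [143.8, 90.0, -36.3]
force: [1.5, 0.3, -0.5]
opening: 0.0872
```

move_arm([
  [[0, 4, 1, 0], [0, 1.4, 0, 0], [0, 0, 0, -0.145], [0, 0, 0, -0.145], [0, 0, 0, -0.145], [0, 0, 0, -0.145], [0, 0, 0, -0.145], [0, 0, 0, -0.145]],
])

```text
clock: 8.85
tool_pos: [0.5088, -0.3195, 0.1722]
orientation: [-62.3, 90.0, 167.8]
force: [0.4, 0.3, -0.4]
opening: 0.087
```

move_arm([
  [[0, 0, 0, -0.145], [0, 0, 0, -0.145], [0, 0, 0, -0.145], [0, 0, 0, -0.145], [0, 0, 0, -0.145], [0, 0, 0, -0.145], [0, 0, 0, -0.145], [0, 0, 0, 0]],
])

```text
clock: 9.65
tool_pos: [0.5088, -0.3194, 0.1722]
orientation: [-119.6, 90.0, 168.5]
force: [-0.0, -0.7, 0.2]
opening: 0.0871
```

```bash
cat >> h.py <<'E'
def tongsfit(q):
    """fit arms beyond: slice across an approx axis; q Nx3 at arm-top height"""
    m=q[:,:2].mean(0); return m
E
python3 - <<'E'
from h import *
o=get_obs(); print(o['tool_pos'],o['orientation'],o['force'],o['joint_pos'].round(1),o['opening']); Tt=toolT(); print(Tt.round(3))
p,d,T,K=grab('wrist'); cv2.imwrite('pics/w4.png',cv2.resize(p[...,::-1],(640,480)))
A=pts(('wrist',)); 
c=np.array(calibration('wrist')['tool_from_camera']); W=cloud(d,c,K)[d>0]
f=W[(abs(W[:,2])>.035)&(abs(W[:,2])<.07)&(abs(W[:,1])<.013)&(W[:,0]<0)]; print('tip',np.percentile(f[:,0],[90,99,100]))
g=np.array([.509,-.317]); a=np.radians(18)
for it in range(3):
    ex=np.array([np.cos(a),np.sin(a)]); ey=np.array([-ex[1],ex[0]])
    q=A[(A[:,2]>.044)&(A[:,2]<.057)]; r=q[:,:2]-g; s=r@ex; t=r@ey
    k=(abs(t)<.05)&(s>-.02)&(s<.17); L=[];out=[]
    for s0 in np.arange(-.02,.16,.015):
        j=k&(abs(s-s0)<.006)
        if (j&(t>0)).sum()>3 and (j&(t<0)).sum()>3:
            l=t[j&(t>0)]; rr=t[j&(t<0)]
            L.append((s0,(np.median(l)+np.median(rr))/2)); out.append((round(s0,3),round(np.median(l),4),round(np.median(rr),4)))
    L=np.array(L); b=np.polyfit(L[:,0],L[:,1],1); a+=np.arctan(b[0]); g=g+ey*b[1]
print(out); print('yaw',np.degrees(a),'line pt',g,'tip end s left/right',s[k&(t>0)].max(),s[k&(t<0)].max(), 'pts smin')
E
```

```text
[ 0.50876001 -0.31940734  0.17219271] [-119.58592171   89.98193588  168.50169879] [-0.03180209 -0.69889667  0.21977664] [-13.5  14.2 -10.3   0.  -65.5 121.6] 0.08712107903778418
[[-0.     0.951  0.31   0.509]
 [ 0.     0.31  -0.951 -0.319]
 [-1.    -0.    -0.     0.172]
 [ 0.     0.     0.     1.   ]]
tip [-0.04858019 -0.03977573 -0.03683061]
[(np.float64(-0.02), np.float64(0.0253), np.float64(-0.0251)), (np.float64(-0.005), np.float64(0.0253), np.float64(-0.0258)), (np.float64(0.01), np.float64(0.0267), np.float64(-0.0267)), (np.float64(0.025), np.float64(0.0275), np.float64(-0.0273)), (np.float64(0.04), np.float64(0.0281), np.float64(-0.0279)), (np.float64(0.055), np.float64(0.0287), np.float64(-0.0285)), (np.float64(0.07), np.float64(0.0291), np.float64(-0.029)), (np.float64(0.085), np.float64(0.0295), np.float64(-0.0296)), (np.float64(0.1), np.float64(0.0302), np.float64(-0.0301)), (np.float64(0.115), np.float64(0.0309), np.float64(-0.0314)), (np.float64(0.13), np.float64(0.0319), np.float64(-0.0321)), (np.float64(0.145), np.float64(0.0326), np.float64(-0.0323))]
yaw 17.855923144411584 line pt [ 0.50848244 -0.31540755] tip end s left/right 0.14461702643152793 0.14422647797049956 pts smin
```

View pics/w4.png

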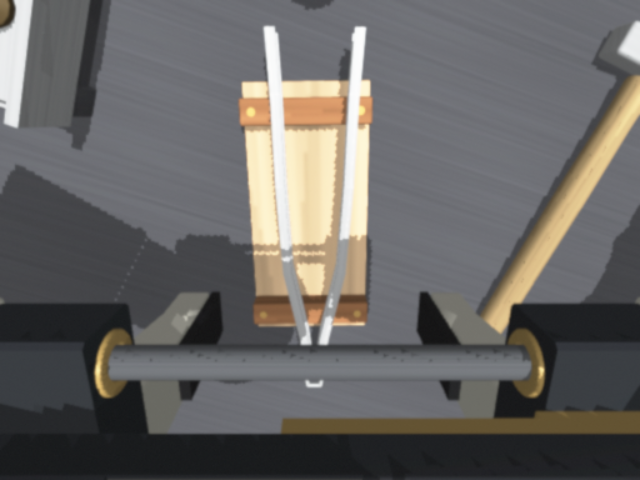

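move_arm([
  [[3, -0.25, -0.4, 0], [3, 0, 0, 0], [3, 0, 0, 0], [3, 0, 0, 0], [3, 0, 0, 0], [2, 0, 0, 0], [1.2, 0, 0, 0], [0, 0, 0, 0]],
])

```text
clock: 10.5
tool_pos: [0.5042, -0.3158, -0.0112]
orientation: [-123.6, 89.8, 164.2]
force: [0.3, 0.5, -0.2]
opening: 0.0869
```

move_arm([
  [[0.7, 0, 0, 0], [0, 0, 0, 0], [0, 0, 0, 0]],
])

```text
clock: 10.8
tool_pos: [0.5059, -0.3161, -0.0159]
orientation: [56.4, 89.9, -15.7]
force: [-0.1, 0.4, -0.1]
opening: 0.0871
```

move_arm([
  [[0, 0, 0, 0], [0, 0, 0, 0], [0, 0, 0, 0], [0, 0, 0, 0], [0, 0, 0, 0], [0, 0, 0, 0], [0, 0, 0, 0], [0, 0, 0, 0]],
], jaw=5.0)

```text
clock: 11.6
tool_pos: [0.5056, -0.316, -0.0165]
orientation: [51.5, 90.0, -20.5]
force: [-0.4, 0.8, 1.8]
opening: 0.0505
```

```bash
python3 - <<'E'
from h import *
o=get_obs(); print(o['tool_pos'],o['orientation'],o['force'],o['opening'])
p,d,T,K=grab('wrist'); cv2.imwrite('pics/w5.png',p[...,::-1])
c=np.array(calibration('wrist')['tool_from_camera']); W=cloud(d,c,K)[d>0]
# jaws top surface in tool coords
q=W[(W[:,1]>.06)&(W[:,1]<.16)&(abs(W[:,2])<.05)]; wz=T[2,3]; 
print(np.histogram(q[:,0],np.arange(-.1,.08,.01)))
E
```

```text
[ 0.50557522 -0.3160165  -0.01645311] [ 51.45528458  89.97790955 -20.53402593] [-0.35472441  0.84838414  1.79636957] 0.05052403986529552
(array([    0,     0,     0,  6142,     0, 10098,     1,  7961,  3754,
           0,     0,     0,     0,     0,     0,     0,     0]), array([-1.00000000e-01, -9.00000000e-02, -8.00000000e-02, -7.00000000e-02,
       -6.00000000e-02, -5.00000000e-02, -4.00000000e-02, -3.00000000e-02,
       -2.00000000e-02, -1.00000000e-02, -5.55111512e-17,  1.00000000e-02,
        2.00000000e-02,  3.00000000e-02,  4.00000000e-02,  5.00000000e-02,
        6.00000000e-02,  7.00000000e-02]))
```

move_arm([
  [[-0.5, 0, 0, 0], [-1, 0, 0, 0], [-2, 0, 0, 0], [-3, 0, 0, 0], [-3, 0, 0, 0], [-3, 0, 0, 0], [-2.5, 0, 0, 0], [0, 0, 0, 0]],
])

```text
clock: 12.45
tool_pos: [0.5075, -0.317, 0.1382]
orientation: [50.3, 89.6, -21.6]
force: [0.2, -0.3, -1.6]
opening: 0.05
```

```bash
cat >> h.py <<'E'
def jaws():
    p,d,T,K=grab('wrist'); c=np.array(calibration('wrist')['tool_from_camera']); W=cloud(d,c,K)
    k=(d>0)&(W[...,0]<-.04)&(W[...,0]>-.11)&(W[...,1]>.05)&(W[...,1]<.17)&(abs(W[...,2])<.05)
    q=W[k]
    for y in np.arange(.06,.16,.02):
        j=q[abs(q[:,1]-y)<.006]; l=j[j[:,2]>0]; r=j[j[:,2]<0]
        if len(l)and len(r): print('y',round(y,2),'x',np.median(j[:,0]).round(4),'z',np.median(l[:,2]).round(4),np.median(r[:,2]).round(4),'xL/R',np.median(l[:,0]).round(4),np.median(r[:,0]).round(4))
    print('end y',[np.percentile(q[s*q[:,2]>0,1],99.5).round(4) for s in (1,-1)])
    return p
E
python3 - <<'E'
from h import *
o=get_obs(); print(o['tool_pos'],o['orientation'],o['force'],o['moment'],o['opening'])
jaws()
E
```

```text
[ 0.50753252 -0.31696702  0.13824427] [ 50.3334461   89.58874512 -21.63388454] [ 0.23080081 -0.26099013 -1.55728838] [-0.12604927 -0.02745438 -0.00518567] 0.04998151929196699
y 0.06 x -0.0671 z 0.0218 -0.0199 xL/R -0.0671 -0.0672
y 0.08 x -0.0671 z 0.0219 -0.0198 xL/R -0.0671 -0.0671
y 0.1 x -0.0671 z 0.0219 -0.0198 xL/R -0.0671 -0.0671
y 0.12 x -0.0457 z 0.0213 -0.019 xL/R -0.0456 -0.0458
end y [np.float64(0.119), np.float64(0.1191)]
```

move_arm([
  [[0, 0, 0, 0.1], [0, 0, 0, 0.112], [0, 0, 0, 0.1], [0, 0, -1, 0], [0, -0.4, -2, 0], [0, -0.4, -3, 0], [0, -0.4, -3, 0], [0, -0.4, -3, 0]],
], jaw=5.4)

```text
clock: 13.3
tool_pos: [0.488, -0.1945, 0.1326]
orientation: [-104.8, 89.9, 165.5]
force: [0.4, -0.3, -0.6]
opening: 0.0539
```

move_arm([
  [[0, -0.4, -3, 0], [0, -0.4, -3, 0], [0, -0.4, -3, 0], [0, -0.4, -3, 0], [0, -0.4, -3, 0], [0, 0, -3, 0], [0, 0, -3, 0], [0, 0, -2, 0]],
])

```text
clock: 14.1
tool_pos: [0.4677, 0.0357, 0.1329]
orientation: [-92.2, 90.0, 178.1]
force: [0.2, -0.3, -1.4]
opening: 0.0539
```

move_arm([
  [[0, 0, -1.5, 0], [0, 0, 0, 0], [0, 0, 0, 0]],
])

```text
clock: 14.4
tool_pos: [0.4678, 0.0491, 0.1329]
orientation: [-70.8, 89.9, -160.5]
force: [-0.7, 0.3, -0.9]
opening: 0.0542
```

```bash
python3 - <<'E'
from h import *
o=get_obs(); print(o['tool_pos'],o['orientation'],o['force'],o['opening']); print(toolT().round(4))
p=jaws(); cv2.imwrite('pics/w6.png',p[...,::-1])
p,d,T,K=load('wrist'); A=pts(('wrist',))
q=box(A,(.57,.63),(.02,.08),(.062,.078)); t=q[abs(q[:,2]-np.percentile(q[:,2],80))<.003,:2].astype(np.float32); print(len(q),cv2.minEnclosingCircle(t))
E
```

```text
[0.46784146 0.04908461 0.13291159] [ -70.81149503   89.93923738 -160.53863167] [-0.68586782  0.254319   -0.89361521] 0.0542079816380507
[[-1.000e-03  1.000e+00  4.800e-03  4.678e-01]
 [-4.000e-04  4.800e-03 -1.000e+00  4.910e-02]
 [-1.000e+00 -1.000e-03  3.000e-04  1.329e-01]
 [ 0.000e+00  0.000e+00  0.000e+00  1.000e+00]]
y 0.06 x -0.0672 z 0.0244 -0.0229 xL/R -0.0672 -0.0672
y 0.08 x -0.0672 z 0.0247 -0.0231 xL/R -0.0671 -0.0672
y 0.1 x -0.0672 z 0.0251 -0.0232 xL/R -0.0672 -0.0672
y 0.12 x -0.0459 z 0.0248 -0.0229 xL/R -0.0458 -0.0459
end y [np.float64(0.1194), np.float64(0.1193)]
717 ((0.5966141223907471, 0.049369215965270996), 0.016058960929512978)
```

View pics/w6.png

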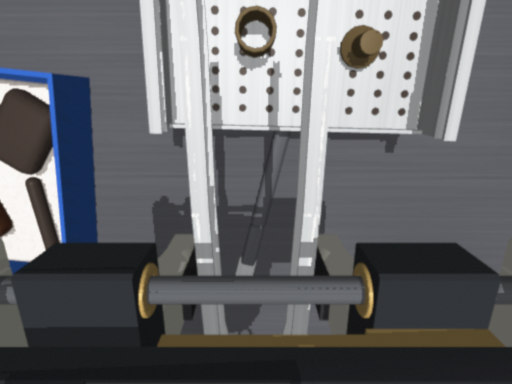

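move_arm([
  [[1, 0.2, -0.1, 0], [2, 0.2, 0, 0], [2, 0, 0, 0], [2, 0, 0, 0], [2, 0, 0, 0], [1.5, 0, 0, 0], [1, 0, 0, 0], [0, 0, 0, 0]],
])

```text
clock: 15.25
tool_pos: [0.4715, 0.049, 0.0168]
orientation: [-64.0, 89.8, -153.9]
force: [-0.1, -0.3, -1.6]
opening: 0.0539
```

move_arm([
  [[1, 0, 0, 0], [0, 0, 0, 0], [0, 0, 0, 0]],
])

```text
clock: 15.55
tool_pos: [0.4727, 0.05, 0.0085]
orientation: [106.5, 90.0, 16.7]
force: [-0.1, 0.6, -0.7]
opening: 0.0542
```

```bash
python3 - <<'E'
from h import *
o=get_obs(); print(o['tool_pos'],o['orientation'],o['force'],o['opening'])
p=jaws()
for n in ('scene','side'): grab(n)
p,d,T,K=load('scene'); a=p[150:250,200:330,::-1]
p,d,T,K=load('side'); b=p[120:250,190:350,::-1]
cv2.imwrite('pics/at.png',np.hstack([cv2.resize(a,(390,360),interpolation=cv2.INTER_CUBIC),cv2.resize(b,(400,360),interpolation=cv2.INTER_CUBIC)]))
E
```

```text
[0.47270764 0.04996045 0.00854732] [106.54212961  89.98468119  16.67230149] [-0.12213914  0.56522197 -0.7402768 ] 0.05415577122232869
y 0.06 x -0.0672 z 0.0244 -0.0229 xL/R -0.0672 -0.0673
y 0.08 x -0.0673 z 0.0247 -0.0231 xL/R -0.0673 -0.0673
y 0.1 x -0.0673 z 0.025 -0.0233 xL/R -0.0673 -0.0673
y 0.12 x -0.054 z 0.0236 -0.0217 xL/R -0.0487 -0.0566
end y [np.float64(0.1192), np.float64(0.1191)]
```

View pics/at.png

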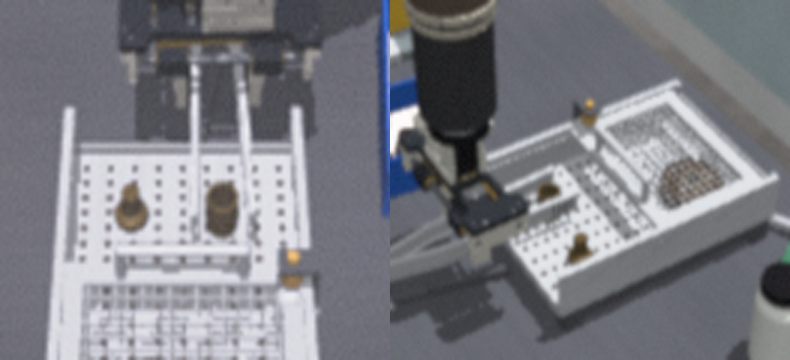

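move_arm([
  [[0, 0, 0, 0], [0, 0, 0, 0], [0, 0, 0, 0], [0, 0, 0, 0], [0, 0, 0, 0], [0, 0, 0, 0], [0, 0, 0, 0], [0, 0, 0, 0]],
], jaw=2.5)

```text
clock: 16.5
tool_pos: [0.4727, 0.05, 0.0084]
orientation: [112.9, 90.0, 23.1]
force: [0.4, -0.1, 0.1]
opening: 0.0411
```

move_arm([
  [[-0.3, 0, 0, 0], [-0.5, 0, 0, 0], [-1, 0, 0, 0], [-1, 0, 0, 0], [-1, 0, 0, 0], [0, 0, 0, 0], [0, 0, 0, 0], [0, 0, 0, 0]],
])

```text
clock: 17.3
tool_pos: [0.4723, 0.0499, 0.0461]
orientation: [-83.8, 90.0, -173.7]
force: [-1.7, 0.5, -2.4]
opening: 0.0408
```

```bash
python3 - <<'E'
from h import *
o=get_obs(); print(o['tool_pos'],o['orientation'],o['force'],o['moment'],o['opening'])
p=jaws(); A=pts(('wrist',)); q=box(A,(.56,.64),(.01,.09),(.06,.15)); print(np.histogram(q[:,2],np.arange(.06,.15,.01))[0])
E
```

```text
[0.47226728 0.0498687  0.04614863] [ -83.77350629   89.97908621 -173.65168707] [-1.67929912  0.50756845 -2.42877882] [-0.19015644  0.12233994 -0.05615473] 0.04083589735173449
y 0.06 x -0.0671 z 0.016 -0.0146 xL/R -0.0671 -0.0671
y 0.08 x -0.067 z 0.0155 -0.014 xL/R -0.0671 -0.067
y 0.1 x -0.067 z 0.015 -0.0132 xL/R -0.067 -0.067
y 0.12 x -0.0661 z 0.013 -0.0109 xL/R -0.0662 -0.0659
end y [np.float64(0.1151), np.float64(0.1152)]
[   0  142  236  770  858 3317    0    0]
```

move_arm([
  [[-1, 0, 0, 0], [-1.5, 0, 0, 0], [-1.5, 0, 0, 0], [-1.5, 0, 0, 0], [-1.5, 0, 0, 0], [-1, 0, 0, 0], [-0.5, 0, 0, 0], [0, 0, 0, 0]],
])

```text
clock: 18.15
tool_pos: [0.4728, 0.0501, 0.1319]
orientation: [119.2, 89.9, 29.3]
force: [-0.3, 0.6, -2.8]
opening: 0.0411
```

move_arm([
  [[0, 0, 0, 0], [0, 0, 0, 0], [0, 0, 0, 0], [0, 0, 0, 0], [0, 0, 0, 0], [0, 0, 0, 0]],
])

```text
clock: 18.75
tool_pos: [0.4725, 0.0499, 0.1313]
orientation: [-60.6, 90.0, -150.5]
force: [-0.7, 0.8, -2.7]
opening: 0.0407
```

```bash
python3 - <<'E'
from h import *
o=get_obs(); print(o['clock'],o['tool_pos'],o['force'],o['opening'])
for n in ('scene','side'): grab(n)
A=pts(('scene',)); 
q=box(A,(.56,.64),(.02,.08),(.10,.22)); b=q[(q[:,3]-q[:,5]>25)]; print('bronze pts',len(b),b[:,:3].min(0) if len(b) else '',b[:,:3].max(0) if len(b) else '')
q=box(A,(.6,.78),(-.05,.07),(.112,.123)); print('handle',np.median(q[:,0]))
p,d,T,K=load('scene'); a=p[130:290,190:330,::-1]
p,d,T,K=load('side'); b=p[90:250,190:350,::-1]
cv2.imwrite('pics/end.png',np.hstack([cv2.resize(a,(390,440),interpolation=cv2.INTER_CUBIC),cv2.resize(b,(400,440),interpolation=cv2.INTER_CUBIC)]))
E
```

```text
18.75 [0.47251377 0.04991183 0.13125994] [-0.7118712   0.77180801 -2.70400081] 0.04073162557660219
bronze pts 11 [0.58358745 0.04356006 0.16836223] [0.61122361 0.05824155 0.19524205]
handle 0.6846252260589841
```

View pics/end.png

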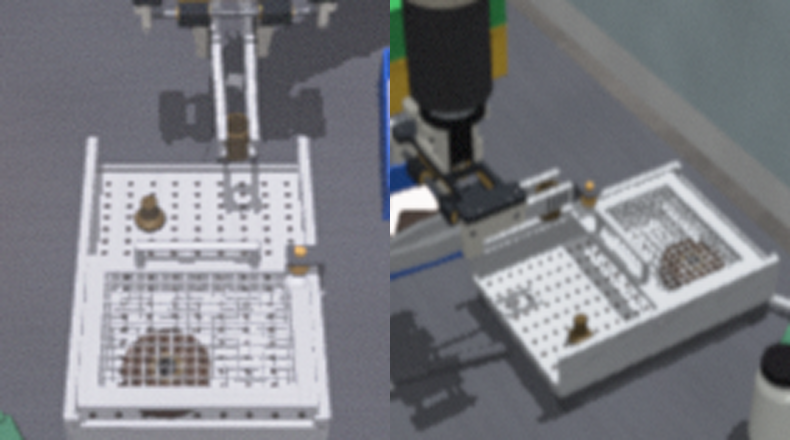

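The bush is held up between the jaws (scene crop at about 237,135). The bolt and sheave are where they were, and the cover is still home with its handle at x 0.685. I'm handing in.

```bash
python3 -c "
from plant import *
print(close_job()); print(get_obs()['tool_pos'],get_obs()['opening'])"
```

```text
the job is handed in; nothing more can be done
None
the job is handed in; nothing more can be done
```

I pushed the cover back onto its stop, took the tongs from the rest, closed them on the bush and lifted it. I handed the job in at about 19 s with the bush held over the uncovered front of the tray. No verdict was reported.

**Last checks**
- **Bush:** it sits between both jaws at about x 0.597, y 0.05 (tray x about 75 mm). Its centre is about 0.175 m above the table. The finger opening is steady at 41 mm and the load on the wrist is 2.7 N, which matches tongs plus bush.
- **Cover:** the handle is at world x 0.685, about 149 mm of travel, and it did not move afterwards. I inferred that it is in the catch from this position and from the hard stop, not from a reading of the joint.
- **Other things:** the bolt and sheave look unmoved in the last pictures. I did not measure the tools or the bottle at the end, but nothing came near them.

**What failed or disagreed**
- **Fingertip position:** the physical fingertips end about 37 mm short of the reported TCP. My first push therefore passed over the handle bar without touching it. I measured the offset and used it for every later move.
- **Cover start position:** the cover began about 27 mm along its travel, not at 0. I overpushed it against its stop and the wrist force briefly read about 65 N along x with 46 N upward (about 80 N in all). That is below the 120 N wrist limit. It exceeds the 40 N limit for the arm or gripper body, but I believe only the fingers were in contact.

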